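# Show where the balance tube goes

## Robot

A 6-joint arm with a two-finger parallel gripper is mounted at the origin on the work surface. World frame = base frame: x ahead of the robot, y to its left, z up, the work surface at z = 0. Lengths are in m, angles in rad, forces in N, time in s.
With the tool pointing down it reaches from about 0.35 to 0.775 m from the base axis. Payload 5.5 kg.
Tool frame: the origin (TCP) lies at the very end of the fingers, on their centre line; the grasp point (between the pads) lies env.hold_point_z behind it (env.hold_point_z is the distance from the TCP to the grasp point, in m); z points along the fingers, y is the line along which they close (so a half turn about z gives the same grasp; the last joint's range is limited). The gripper opens to 85 mm and grips with 20 to 120 N. Pads are 22 mm wide; open, the fingers measure 114 mm over their backs; the gripper's body (76 mm by 85 mm) begins 54 mm behind the grasp point. The pads swing forward as they close: fully open they stand 13 mm farther back than shut.
Start: joints at [1.008, 0.313, 0.046, 1.304, 0, 1.431], TCP at [0.236, 0.524, 0.231] pointing down, gripper open.
Joint ranges: [-2.76, 2.76], [-0.86, 1.69], [-1.03, 1.26], [-2.2, 2.34], [-1.47, 1.5], [-3.14, 3.14]. Speed limits (rad/s): [2.57, 2.57, 3.14, 3.14, 3.14, 3.14].

## Interface

Orientations are given as a unit quaternion [w, x, y, z].
In Python, from workcell import env gives the robot as it stands.
- The arm moves only by the tool carry_out, never from a script. Its argument "steps" is a list of rows, each a list of 3 entries, a list of its own where there are three numbers: the turn, a rotation vector about the tool's x, y, z in degrees, then the shift along the tool's x, y, z in cm, then the closure in counts, from 0 (fully open) to 255 (shut). A call has exactly 8 rows; each row is the pose to reach, as a shift and turn from the pose commanded when the call began, along the tool's axes at that moment; what a row does not reach only later rows make up. A row lasts 1/8 s, in which the tool goes at most 62.5 mm and 10.7 degrees, less where a joint would pass 70% of its speed; a pose out of reach is approached as far as the arm can. A call with a gripper value outside its range is refused whole. The fingers move at their own pace and stop on an object; "force" is the grip in N (left out, the last holds). Time passes only in rows, so rows that repeat a pose let the fingers close, or fill a call up. It gives the time, the measured TCP pose, the force, the opening and the grip force at its end, in the units of the state.
- env.get_state(): the state, without advancing time (a new reading comes with each control period).
- env.read_camera(name): name is "side" or "top"; returns (picture, depth): 420x560x3 uint8, red, green, blue; 420x560 float32, m along the optical axis (not along the pixel's ray), 0 where there is no reading.
- env.get_calibration(name): a dict with "fx", "fy", "cx", "cy" (pixels), "D" ([k1, k2, p1, p2, k3] as OpenCV has them; the pictures are not rectified), "origin" and "orientation" of the camera in the world. Camera axes: x right, y up, looking along -z (the intrinsics and any distortion apply to the point x, -y, -z); pixel columns grow to the right and rows downward; lengths in m; the calibration is good to about 2 mm. A picture is of the moment at which its call begins. get_calibration takes no time and is no camera call.
- env.hand_in(): hands the job in; it is judged then, once.
The state is a dict: "clock": time; "joint_pos": joint angles; "qvel": joint speeds; "tau": joint torques, N m; "tcp_pos": TCP position; "orientation": TCP orientation; "wrist_force": force on the tool from outside, world axes, zero at the start; "ft_torque": the same for the moment, N m; "finger_gap": finger opening in m; "grip_force": force on a finger pad.
Only numpy, scipy, OpenCV 4.12 (cv2) and the standard library are available. Lean on these libraries where they do the work, as an engineer would, in place of code of your own. Each camera call takes 0.05 s, during which the arm holds its last target. There are 200 camera calls.

## Task

The bench centrifuge stands open with three tubes in its six-place rotor: two face each other across the hub, the third has no partner. Show the trainee what is missing: bring the fingertips to about two centimetres straight above the cap of the unpartnered tube and stay there for two seconds, then point in the same way, from straight above, at the mouth of the empty hole directly across the rotor from it, where its balance tube belongs, stay two seconds, and finish still pointing there. Point at no other tube or hole, and touch nothing, either in the machine or around it.

Things in the scene. Friction and masses are not known exactly. Their poses are not given: they have to be found in the camera images.
- odd_tube (a point): the unpartnered tube: centre of the flat top of its cap (ribbed blue screw cap, 20 mm across, 14 mm high, on a round glass tube 16 mm across; 100 mm long in all). The tube leans 40 degrees from upright in its rotor sleeve, cap towards the rotor's axis, and is loose in the sleeve. The cap top stands about 163 mm above the bench and 42 mm out from the rotor's axis. All tubes look alike; this one's place across the rotor is empty. Use the position only.
- opposite_hole (a point): the empty place directly across the rotor from the unpartnered tube: centre of the open mouth of its sleeve (grey sleeve, 18 mm bore, with a bare metal collar 27 mm across, leaning like the tubes). The mouth lies about 140 mm above the bench and 61 mm out from the rotor's axis, so lower and farther out than the caps. Use the position only.
- pair_tube_1 (a point): one of the two tubes that face each other: centre of its cap top; same size, height and lean as the unpartnered tube, 60 degrees round the rotor from it
- pair_tube_2 (a point): the other tube of the facing pair: centre of its cap top; 60 degrees round the rotor from the empty hole to be pointed at
- spare_hole_1 (a point): another empty sleeve: centre of its mouth (across from the other spare hole); not to be pointed at
- spare_hole_2 (a point): the third empty sleeve: centre of its mouth; not to be pointed at
- hub (a point): top centre of the nut on the rotor's hub, on the rotor's vertical axis, 152 mm above the bench, the middle of the round bowl
- rotor (a joint): turn of the rotor about its vertical axis from where it stood at the start (rad, positive anticlockwise from above); it turns freely when touched and must stay where it is
- centrifuge: white bench centrifuge, origin under the bowl's axis at bench height, x towards its rear, y to its left as the robot sees it. Housing 270 mm wide (y) and deep (x) and 185 mm high, with a lower control nose (140 mm high) that reaches 195 mm in front (-x) of the axis; round bowl 240 mm across open at the top, rotor inside, its caps and sleeves all below the housing's rim. It does not move.
- lid (a joint): opening angle of the lid (rad): 0 shut, 1.57 upright; a white frame 270 mm square with a clear window, hinged along the housing's rear edge 145 mm behind (+x of) the axis and 197 mm above the bench. It stands open past upright, leaning away from the robot, its top about 460 mm above the bench
- rack: white tube rack block 80 x 120 x 50 mm beside the centrifuge (+y side), six holes 18 mm wide; origin under its centre; does not move
- rack_tube_1_mid (a point): middle of a spare capped tube, same kind, standing loose in the rack, its top 110 mm above the bench
- rack_tube_2_mid (a point): middle of the other spare tube standing loose in the rack, its top 110 mm above the bench
- media_bottle_mid (a point): middle of a glass jar, 70 mm across, 140 mm high, with blue cap, standing loose on the bench at the -y side of the centrifuge
- spray_bottle_mid (a point): middle (height 90 mm) of a trigger spray bottle, 60 mm across, 195 mm high, standing loose on the bench at the +y side behind the rack
- marker_mid (a point): middle of a marker pen, 12 mm thick, 128 mm long, lying loose on the bench at the -y side of the centrifuge

How it is judged:
By the outcome, as a careful person would: the job done as asked, in the order asked, and still so for the second after the job is handed in, with the robot touching nothing.
It also fails if it takes over 40 s, if anything falls off the work surface, if the arm or the gripper's body presses on something with over 40 N, if the wrist force passes 120 N, or if a joint passes its speed limit or range.

## Working session

There is one attempt and no reset: what is moved stays moved. The work goes in short steps, Python scripts to look and compute and a tool call to move; the robot and the scene stay as the last step left them, time stands still between calls to the robot, and variables do not carry over. Pictures are saved under pics/ and viewed, at most 10 in all, crops included, and the job is handed in when it is done.

Besides the shell and the picture viewer there is one more tool, called after "Request:" as a command line: name --argument value ..., lists and objects as JSON in quotes. carry_out: Moves the arm, as the interface text tells. Its arguments: {"type":"object","properties":{"steps":{"type":"array","items":{"type":"array"}},"force":{"type":"number"}},"required":["steps"]}

```bash
mkdir -p pics; cat > h.py <<'E'
import numpy as np, cv2, pickle
from workcell import env
from scipy.spatial.transform import Rotation as R
def shot(n,tag):
    im,d=env.read_camera(n); cv2.imwrite(f'pics/{tag}.png',im[:,:,::-1]); pickle.dump((im,d,env.get_calibration(n)),open(f'{tag}.pkl','wb')); return im,d
def pose(c):
    q=c['orientation']; return np.array(c['origin']),R.from_quat([q[1],q[2],q[3],q[0]])
def rays(c,uv):
    K=np.array([[c['fx'],0,c['cx']],[0,c['fy'],c['cy']],[0,0,1]])
    p=cv2.undistortPoints(np.array(uv,float).reshape(-1,1,2),K,np.array(c['D'],float))[:,0]
    o,r=pose(c); return o,r.apply(np.c_[p[:,0],-p[:,1],-np.ones(len(p))])
def onplane(c,uv,z):
    o,v=rays(c,uv); return o+v*((z-o[2])/v[:,2])[:,None]
def cloud(c,d,uv):
    uv=np.array(uv,int); o,v=rays(c,uv); return o+v*d[uv[:,1],uv[:,0]][:,None]
E
python3 - <<'E'
from h import *
for n in('top','side'):
    shot(n,n+'0'); c=env.get_calibration(n); print(c)
s=env.get_state();print(s['clock'],s['tcp_pos'],s['orientation'],env.hold_point_z)
E
```

```text
{'fx': 505.3519740285875, 'fy': 505.3519740285875, 'cx': 289.18076187519256, 'cy': 218.61041698664184, 'D': array([-0.08147287,  0.        ,  0.        ,  0.        ,  0.        ]), 'origin': array([0.39356731, 0.04716611, 1.33361296]), 'orientation': array([ 0.71535837,  0.04643558, -0.05423334, -0.69510063])}
{'fx': 402.22190803434074, 'fy': 402.22190803434074, 'cx': 279.95069099900576, 'cy': 207.04828590456862, 'D': array([0.03689301, 0.        , 0.        , 0.        , 0.        ]), 'origin': array([-0.08344355,  0.31327801,  0.64825502]), 'orientation': array([-0.47743456, -0.25561253,  0.38884695,  0.74532981])}
0.1 [0.23568757 0.52400142 0.2305041 ] [-2.77964665e-04  2.09805767e-01  9.77742759e-01 -7.47945814e-04] 0.0187
```

View pics/top0.png

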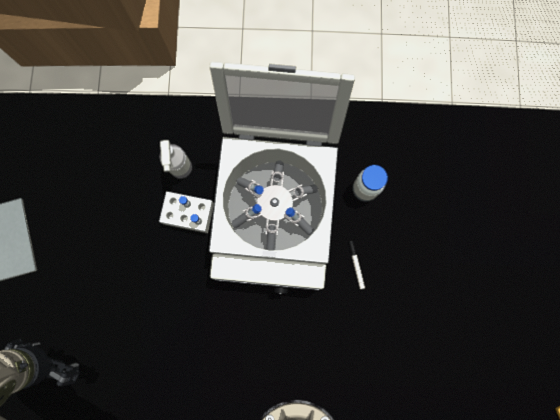

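View pics/side0.png

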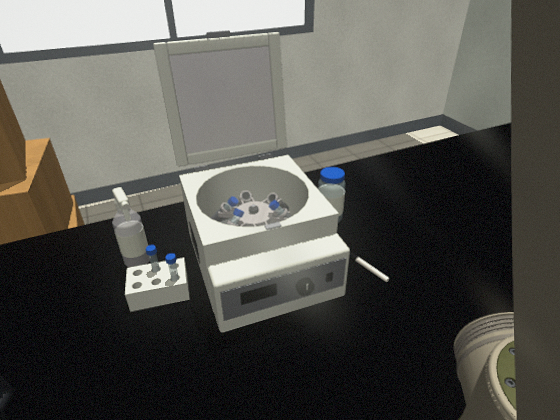

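Top view: caps at about (259,190), (257,209) and (290,212), hub at (274,202). (259,190) and (290,212) face each other across the hub, so the odd tube is (257,209) and its hole should be up-right, near (300,192). I'll measure these next.

```bash
python3 - <<'E'
from h import *
im,d,c=pickle.load(open('top0.pkl','rb'))
h=cv2.cvtColor(im,cv2.COLOR_RGB2HSV)
def blobs(h,lo,hi,a):
    n,l,s,ce=cv2.connectedComponentsWithStats(cv2.inRange(h,lo,hi)); return [(ce[i],s[i]) for i in range(1,n) if s[i,4]>=a]
for ce,s in blobs(h,(100,120,60),(125,255,255),15):
    P=cloud(c,d,[np.round(ce)])[0]; print('blue',ce.round(1),s[4],P.round(4),onplane(c,[ce],.158).round(4))
hub=onplane(c,[(274.5,202)],.152)[0];print('hub',hub)
# housing rim circle: points at z .17-.2 
vv,uu=np.mgrid[130:265,195:350]; uv=np.c_[uu.ravel(),vv.ravel()];P=cloud(c,d,uv)
m=(P[:,2]>.178)&(P[:,2]<.192); mask=m.reshape(vv.shape).astype(np.uint8)
inv=1-mask; n,l,s,ce=cv2.connectedComponentsWithStats(inv); k=l[202-130,274-195]
cn=max(cv2.findContours((l==k).astype(np.uint8),0,1)[0],key=cv2.contourArea)[:,0]
q=onplane(c,cn+[195,130],.185)[:,:2].astype(np.float32); print('bowl',s[k],cv2.fitEllipse(q))
rect=cv2.minAreaRect(P[m][:,:2].astype(np.float32)); print('housing',rect)
cv2.imwrite('pics/crop.png',cv2.resize(im[145:260,215:335,::-1],None,fx=5,fy=5,interpolation=cv2.INTER_CUBIC))
im,d,c2=pickle.load(open('side0.pkl','rb'));h=cv2.cvtColor(im,cv2.COLOR_RGB2HSV)
for ce,s in blobs(h,(100,120,60),(125,255,255),15):
    P=cloud(c2,d,[np.round(ce)])[0]; print('sblue',ce.round(1),s[4],P.round(4),onplane(c2,[ce],.158).round(4))
cv2.imwrite('pics/scrop.png',cv2.resize(im[155:240,175:345,::-1],None,fx=4.5,fy=4.5,interpolation=cv2.INTER_CUBIC))
E
```

```text
blue [374.4 176.8] 524 [ 0.674  -0.1673  0.136 ] [[ 0.6694 -0.1643  0.158 ]]
blue [258.4 189.4] 59 [0.6294 0.1119 0.1661] [[0.6302 0.1114 0.158 ]]
blue [182.7 200. ] 45 [0.6078 0.2986 0.1102] [[0.5995 0.2895 0.158 ]]
blue [256.2 208.3] 60 [0.5842 0.115  0.1647] [[0.5847 0.1149 0.158 ]]
blue [290.  211.9] 60 [0.5758 0.0352 0.1728] [[0.5783 0.035  0.158 ]]
blue [194.3 217.8] 46 [0.564  0.2691 0.1095] [[0.5576 0.2596 0.158 ]]
hub [0.60202968 0.07240143 0.152     ]
bowl [  28   19  103  102 8152] ((0.6038474440574646, 0.07240640372037888), (0.2348610907793045, 0.2354409098625183), 8.543813705444336)
housing ((0.6101984977722168, 0.07233602553606033), (0.2711958885192871, 0.2815084159374237), 86.27565002441406)
sblue [332.1 174.5] 355 [ 0.6631 -0.1636  0.141 ] [[ 0.6399 -0.1491  0.158 ]]
sblue [233.7 199.4] 29 [0.6299 0.105  0.1644] [[0.638  0.1034 0.158 ]]
sblue [274.3 203.1] 31 [0.5733 0.0342 0.1679] [[0.5861 0.028  0.158 ]]
sblue [236.2 211.6] 20 [0.5794 0.1179 0.1657] [[0.5914 0.114  0.158 ]]
sblue [150.9 249.5] 103 [0.6048 0.2969 0.1104] [[0.5427 0.2988 0.158 ]]
sblue [170.4 257.7] 100 [0.5581 0.2676 0.1125] [[0.5041 0.2707 0.158 ]]
```

View pics/crop.png

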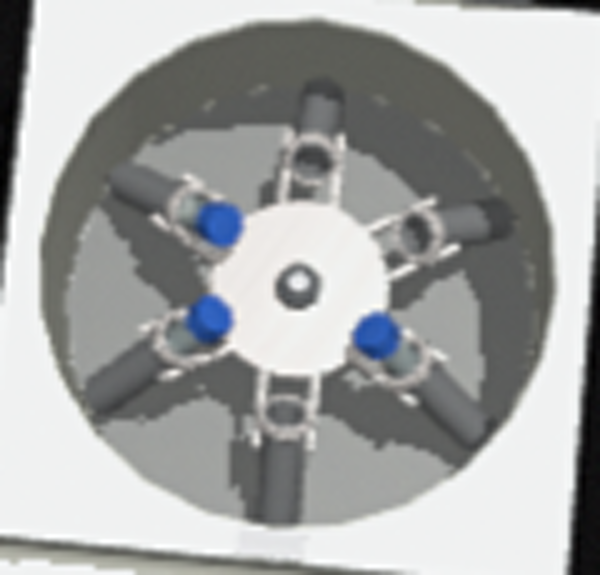

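View pics/scrop.png

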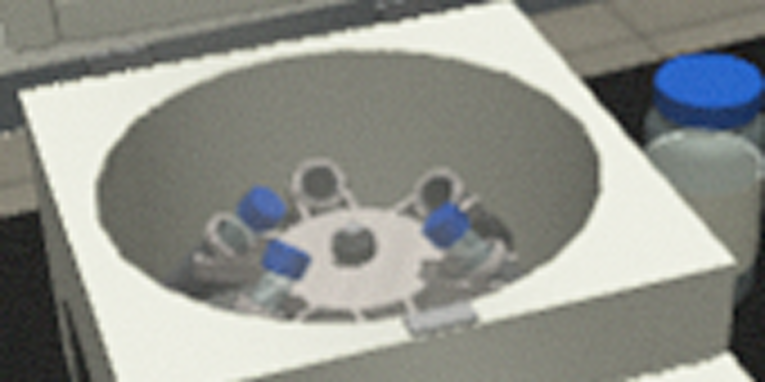

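Crop: the odd cap is at top-image (256.5,208.4), and the hole across from it has its mouth centre at about (298.4,192). Hub is (274.4,202.4). The side view agrees, with empty mouths at the rear and rear right. I'll fit the rotor angle from all six places.

```bash
python3 - <<'E'
from h import *
im,d,c=pickle.load(open('top0.pkl','rb'))
ax=np.array([.603,.0724])
caps=[(256.2,208.3),(258.4,189.4),(290,211.9)]
cr=lambda u,v:(215+(u-2)/5,145+(v-2)/5)
mouths=[cr(417,235),cr(313,160),cr(286,413)]
a=[]
for p,z,off in [(caps[0],.158,0),(caps[1],.158,-60),(caps[2],.158,120),(mouths[0],.14,180),(mouths[1],.14,-120),(mouths[2],.14,60)]:
    v=onplane(c,[p],z)[0,:2]-ax; t=np.degrees(np.arctan2(v[1],v[0]))
    a.append((t-off)%360); print(v.round(4),np.hypot(*v).round(4),a[-1].round(1))
t=np.radians(np.mean(a)); u=np.array([np.cos(t),np.sin(t)])
odd=np.r_[ax+.042*u,.163]; hole=np.r_[ax-.061*u,.140]; print(np.degrees(t),odd,hole)
s=env.get_state();q=s['orientation'];r=R.from_quat([q[1],q[2],q[3],q[0]]);p=s['tcp_pos']
f=lambda a,b:(r.inv().apply(b-a)*100).round(2)
up=np.array([0,0,.02])
print(f(p,odd+up),f(odd,hole)); print('axes',r.as_matrix().round(3))
E
```

```text
[-0.0184  0.0425] 0.0463 113.4
[0.0271 0.039 ] 0.0475 115.2
[-0.0246 -0.0374] 0.0447 116.7
[ 0.0282 -0.0554] 0.0622 117.0
[ 0.0636 -0.0043] 0.0638 116.2
[-0.0599  0.0047] 0.0601 115.5
115.64166344283565 [0.58482486 0.11026376 0.163     ] [0.62939723 0.0174074  0.14      ]
[-48.82 -23.4    4.78] [-7.88 -6.64  2.31]
axes [[-0.912  0.41  -0.001]
 [ 0.41   0.912 -0.001]
 [ 0.    -0.002 -1.   ]]
```

Request:
carry_out --steps '[[[0,0,0],[0,0,-6],255],[[0,0,0],[-4,-2,-7],255],[[0,0,0],[-9,-4.5,-7],255],[[0,0,0],[-14,-7,-7],255],[[0,0,0],[-19,-9.5,-7],255],[[0,0,0],[-24,-12,-7],255],[[0,0,0],[-29,-14,-7],255],[[0,0,0],[-34,-16,-7],255]]'

```text
clock: 1.1
tcp_pos: [0.4812, 0.2374, 0.301]
orientation: [-0.0, 0.21, 0.978, -0.0]
wrist_force: [0.5, 0.5, -0.1]
finger_gap: -0.0002
grip_force: 0.0
```

Request:
carry_out --steps '[[[0,0,0],[-4,-2,0],255],[[0,0,0],[-8,-4,0],255],[[0,0,0],[-12,-6,0],255],[[0,0,0],[-14.9,-7.3,0],255],[[0,0,0],[-14.9,-7.3,2],255],[[0,0,0],[-14.9,-7.3,4],255],[[0,0,0],[-14.9,-7.3,5],255],[[0,0,0],[-14.9,-7.3,5],255]]'

```text
clock: 2.1
tcp_pos: [0.5857, 0.1113, 0.2505]
orientation: [-0.001, 0.21, 0.978, -0.0]
wrist_force: [-0.7, -0.4, -0.6]
finger_gap: 0.0001
grip_force: 0.0
```

```bash
python3 - <<'E'
from h import *
shot('side','side1');shot('top','top1')
s=env.get_state();print(s['clock'],s['tcp_pos'],s['orientation'],s['wrist_force'],s['finger_gap'],s['joint_pos'])
for n,b in(('side1',(140,250,160,360)),('top1',(130,270,200,350))):
    im,d,c=pickle.load(open(n+'.pkl','rb'))
    y0,y1,x0,x1=b; cv2.imwrite(f'pics/{n}c.png',cv2.resize(im[y0:y1,x0:x1,::-1],None,fx=4,fy=4,interpolation=cv2.INTER_CUBIC))
E
```

```text
2.2 [0.5864348  0.11145183 0.25192966] [3.45141722e-04 2.09675628e-01 9.77770932e-01 1.25841925e-04] [ 0.65851385 -0.78226718  0.12796585] -1.2224145079146776e-06 [5.33551870e-02 3.52198837e-01 1.51278054e-01 1.36914346e+00
 6.24005664e-05 4.75841642e-01]
```

View pics/side1c.png

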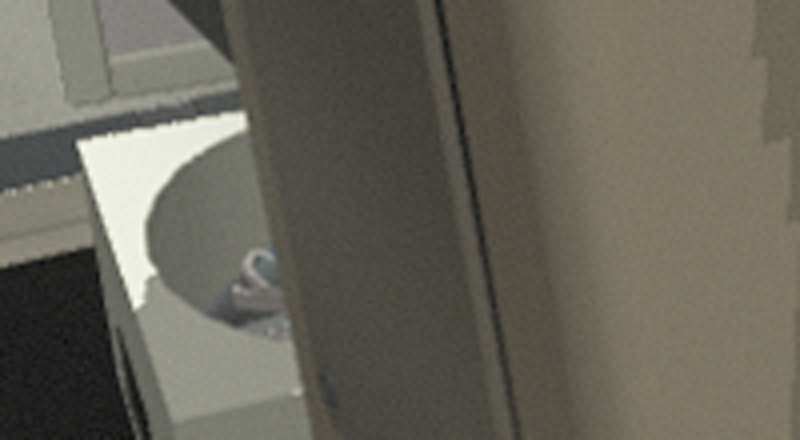

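The arm blocks the side view, but the TCP is within 1 mm of the target in the horizontal plane. I'll descend and hold.

Request:
carry_out --steps '[[[0,0,0],[0,0,2],255],[[0,0,0],[0,0,4],255],[[0,0,0],[0,0,5.5],255],[[0,0,0],[0,0,6.4],255],[[0,0,0],[0,0,6.8],255],[[0,0,0],[0,0,6.8],255],[[0,0,0],[0,0,6.8],255],[[0,0,0],[0,0,6.8],255]]'

```text
clock: 3.2
tcp_pos: [0.5866, 0.1113, 0.1839]
orientation: [0.0, 0.21, 0.978, 0.0]
wrist_force: [0.5, -0.3, -0.5]
finger_gap: 0.0
grip_force: 0.0
```

Request:
carry_out --steps '[[[0,0,0],[0,0,0],255],[[0,0,0],[0,0,0],255],[[0,0,0],[0,0,0],255],[[0,0,0],[0,0,0],255],[[0,0,0],[0,0,0],255],[[0,0,0],[0,0,0],255],[[0,0,0],[0,0,0],255],[[0,0,0],[0,0,0],255]]'

```text
clock: 4.2
tcp_pos: [0.5863, 0.1113, 0.1833]
orientation: [0.0, 0.21, 0.978, 0.0]
wrist_force: [0.6, -0.2, 0.0]
finger_gap: -0.0001
grip_force: 0.0
```

Request:
carry_out --steps '[[[0,0,0],[0,0,0],255],[[0,0,0],[0,0,0],255],[[0,0,0],[0,0,0],255],[[0,0,0],[0,0,0],255],[[0,0,0],[0,0,0],255],[[0,0,0],[0,0,0],255],[[0,0,0],[0,0,0],255],[[0,0,0],[0,0,0],255]]'

```text
clock: 5.2
tcp_pos: [0.5863, 0.1113, 0.1833]
orientation: [-0.0, 0.21, 0.978, 0.0]
wrist_force: [-0.4, 0.2, -0.1]
finger_gap: 0.0003
grip_force: 0.0
```

Request:
carry_out --steps '[[[0,0,0],[0,0,0],255],[[0,0,0],[0,0,0],255],[[0,0,0],[0,0,0],255],[[0,0,0],[0,0,0],255],[[0,0,0],[0,0,0],255],[[0,0,0],[0,0,0],255],[[0,0,0],[0,0,0],255],[[0,0,0],[0,0,0],255]]'

```text
clock: 6.2
tcp_pos: [0.5863, 0.1113, 0.1833]
orientation: [0.0, 0.21, 0.978, 0.0]
wrist_force: [0.8, -0.7, -0.5]
finger_gap: -0.0002
grip_force: 0.0
```

Request:
carry_out --steps '[[[0,0,0],[0,0,-3],255],[[0,0,0],[0,0,-6],255],[[0,0,0],[0,0,-8],255],[[0,0,0],[-2.6,-2.2,-8],255],[[0,0,0],[-5.3,-4.5,-8],255],[[0,0,0],[-7.9,-6.7,-8],255],[[0,0,0],[-7.9,-6.7,-8],255],[[0,0,0],[-7.9,-6.7,-8],255]]'

```text
clock: 7.2
tcp_pos: [0.6305, 0.018, 0.2631]
orientation: [-0.0, 0.21, 0.978, 0.0]
wrist_force: [-0.2, 0.7, 0.4]
finger_gap: -0.0002
grip_force: 0.0
```

```bash
python3 - <<'E'
from h import *
shot('side','side2'); im,d=shot('top','top2')
h=cv2.cvtColor(im,cv2.COLOR_RGB2HSV)
n,l,s,ce=cv2.connectedComponentsWithStats(cv2.inRange(h,(100,120,60),(125,255,255)))
print([(ce[i].round(1),s[i,4]) for i in range(1,n) if s[i,4]>15], env.get_state()['tcp_pos'])
im,d,c=pickle.load(open('side2.pkl','rb'))
cv2.imwrite('pics/side2c.png',cv2.resize(im[130:260,160:360,::-1],None,fx=4,fy=4,interpolation=cv2.INTER_CUBIC))
E
```

```text
[(array([374.4, 176.7]), np.int32(524)), (array([256.5, 188.7]), np.int32(28)), (array([182.8, 200. ]), np.int32(44)), (array([194.3, 217.8]), np.int32(46))] [0.63044203 0.01865432 0.26341751]
```

View pics/side2c.png

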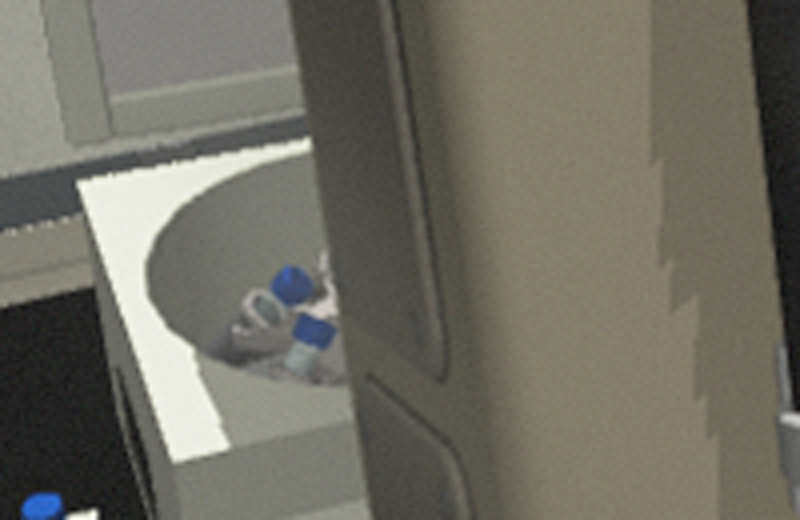

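View pics/top2.png

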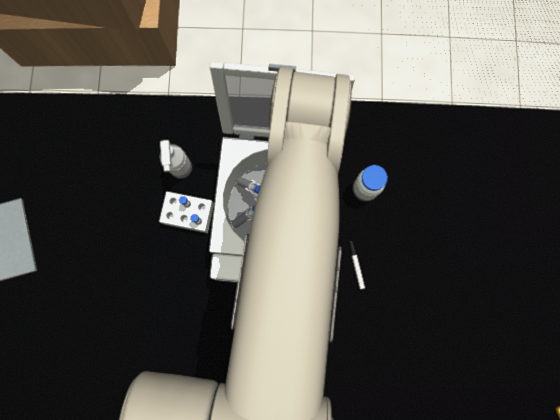

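The rotor looks undisturbed: the two visible caps are where they were. But an arm housing at rows 70–160 hangs out towards the lid, so I'll check that clearance before descending.

```bash
python3 - <<'E'
from h import *
im,d,c=pickle.load(open('top2.pkl','rb'))
for u,v in [(310,70),(310,76),(310,85),(310,100),(310,120),(310,150),(310,200),(310,260),(278,75),(274,85),(273,110),(275,140),(345,80),(345,110),(340,140)]:
    print((u,v),cloud(c,d,[(u,v)])[0].round(3))
im,d,c=pickle.load(open('top0.pkl','rb'))
print('lid'); 
for p in [(225,70),(280,69),(345,78),(300,72),(345,100),(335,135),(280,133)]: print(p,cloud(c,d,[p])[0].round(3))
im,d,c=pickle.load(open('side2.pkl','rb'))
vv,uu=np.mgrid[0:420:3,0:560:3];uv=np.c_[uu.ravel(),vv.ravel()];P=cloud(c,d,uv)[d[vv.ravel(),uu.ravel()]>0]
m=(P[:,0]>.55)&(P[:,1]<.16)&(P[:,1]>-.1)&(P[:,2]>.2); print(len(P[m]))
for x in np.arange(.55,1.0,.03):
    k=m&(abs(P[:,0]-x)<.015)
    if k.any(): print(x.round(2),P[k].min(0).round(3),P[k].max(0).round(3))
cv2.imwrite('pics/side2f.png',im[:,:,::-1])
E
```

```text
(310, 70) [0.798 0.008 0.455]
(310, 76) [0.661 0.021 0.736]
(310, 85) [0.644 0.021 0.748]
(310, 100) [0.624 0.021 0.749]
(310, 120) [0.603 0.019 0.736]
(310, 150) [0.562 0.019 0.746]
(310, 200) [0.501 0.018 0.747]
(310, 260) [0.43  0.016 0.747]
(278, 75) [0.656 0.061 0.747]
(274, 85) [0.645 0.065 0.742]
(273, 110) [0.609 0.065 0.75 ]
(275, 140) [0.574 0.062 0.744]
(345, 80) [ 0.654 -0.023  0.743]
(345, 110) [ 0.613 -0.022  0.749]
(340, 140) [ 0.575 -0.017  0.747]
lid
(225, 70) [0.795 0.166 0.452]
(280, 69) [0.794 0.064 0.465]
(345, 78) [ 0.782 -0.056  0.462]
(300, 72) [0.792 0.027 0.46 ]
(345, 100) [ 0.768 -0.065  0.39 ]
(335, 135) [ 0.743 -0.06   0.241]
(280, 133) [0.749 0.063 0.226]
818
0.76 [0.746 0.059 0.205] [0.775 0.159 0.344]
0.79 [0.775 0.061 0.3  ] [0.802 0.16  0.47 ]
```

View pics/side2f.png

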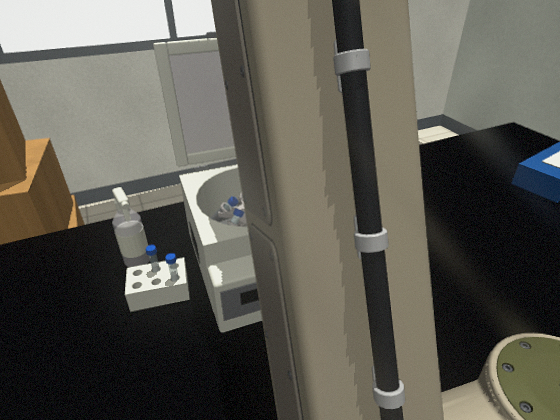

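The arm reaches only x≈0.66 at z≈0.74, and the lid is at x≥0.74, so there's room to descend.

Request:
carry_out --steps '[[[0,0,0],[0,0,2.5],255],[[0,0,0],[0,0,5],255],[[0,0,0],[0,0,7.5],255],[[0,0,0],[0,0,9],255],[[0,0,0],[0,0,10],255],[[0,0,0],[0,0,10.3],255],[[0,0,0],[0,0,10.3],255],[[0,0,0],[0,0,10.3],255]]'

```text
clock: 8.3
tcp_pos: [0.6314, 0.0177, 0.1612]
orientation: [0.001, 0.21, 0.978, 0.0]
wrist_force: [-0.7, 0.2, 1.0]
finger_gap: -0.0001
grip_force: 0.0
```

Request:
carry_out --steps '[[[0,0,0],[0,0,0],255],[[0,0,0],[0,0,0],255],[[0,0,0],[0,0,0],255],[[0,0,0],[0,0,0],255],[[0,0,0],[0,0,0],255],[[0,0,0],[0,0,0],255],[[0,0,0],[0,0,0],255],[[0,0,0],[0,0,0],255]]'

```text
clock: 9.3
tcp_pos: [0.6309, 0.0178, 0.1603]
orientation: [0.0, 0.21, 0.978, 0.0]
wrist_force: [0.3, 1.0, -0.3]
finger_gap: -0.0001
grip_force: 0.0
```

Request:
carry_out --steps '[[[0,0,0],[0,0,0],255],[[0,0,0],[0,0,0],255],[[0,0,0],[0,0,0],255],[[0,0,0],[0,0,0],255],[[0,0,0],[0,0,0],255],[[0,0,0],[0,0,0],255],[[0,0,0],[0,0,0],255],[[0,0,0],[0,0,0],255]]'

```text
clock: 10.3
tcp_pos: [0.6309, 0.0178, 0.1603]
orientation: [0.0, 0.21, 0.978, 0.0]
wrist_force: [-0.1, -0.4, -0.1]
finger_gap: -0.0002
grip_force: 0.0
```

Request:
carry_out --steps '[[[0,0,0],[0,0,0],255],[[0,0,0],[0,0,0],255],[[0,0,0],[0,0,0],255],[[0,0,0],[0,0,0],255],[[0,0,0],[0,0,0],255],[[0,0,0],[0,0,0],255],[[0,0,0],[0,0,0],255],[[0,0,0],[0,0,0],255]]'

```text
clock: 11.3
tcp_pos: [0.6309, 0.0178, 0.1603]
orientation: [0.0, 0.21, 0.978, 0.0]
wrist_force: [1.5, 0.2, 0.0]
finger_gap: -0.0002
grip_force: 0.0
```

```bash
python3 -c "
from workcell import env
s=env.get_state();print(s['clock'],s['tcp_pos'],s['wrist_force']);print(env.hand_in())"
```

```text
11.3 [0.63085011 0.01777102 0.16033142] [1.48984249 0.1656674  0.01704815]
the job is handed in; nothing more can be done
None
```

The job is handed in: I pointed about 2 cm above the unpartnered tube's cap, then about 2 cm above the empty hole across from it, for about 3 s each. The arm finished at the hole at 11.3 s, with wrist-force readings near zero and no sign of contact.

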